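# Take a coating-thickness reading with a spring-tipped probe

## Task

Get the gauge ready by turning its dial fully anticlockwise to the end stop and letting go of it; then take the probe out of its holder and press its spring-loaded brass tip lightly, inside the scribed ring on the sloping cladding sample, with the probe square to the sample's face and the tip pushed in about half of its travel. Finish while still holding the probe steadily against the sample like that; do not press hard, and do not disturb the pipe coupling, the tape measure or the screw tin near the front edge of the bench.

Things in the scene. Friction and masses are not known exactly. Their poses are not given: they have to be found in the camera images.
- dial (a joint): the gauge's dial, rad: 0 is the anticlockwise end stop (seen from above), it grows clockwise to 2.6; friction holds it where it is left (about 0.03 N m). It starts 0.7 to 1.3 clockwise of the stop
- dial_grip (a point): on the dial's vertical axis, 76 mm above the bench. The dial's grip is an upright aluminium bar 42 mm long (point's x), 14 mm wide (point's y), from 53 to 83 mm above the bench, on a disc of 44 mm diameter; the point turns with it. White pointer line on the bar's top at -x. It sits on a fixed grey gauge unit, 130 x 94 mm, 39 mm high, with a dark screen to the right of the dial
- probe_center (a point): centre of the loose probe's grey round grip, 28 mm in diameter; 115 mm above the bench at the start; z points along the probe away from its tip, upright at the start. The grip reaches 46 mm above this point (last 6 mm taper) and 37 mm below it, to a collar 38 mm wide and 8 mm thick. The collar hangs in the holder; under it a steel barrel 20 mm wide, 36 mm long. About 0.15 kg
- probe_tip (a point): the very end of the probe's rounded brass tip, 12 mm in diameter, on the probe's axis: 97 mm from the grip's centre when the spring is relaxed, nearer by the plunger's value when it is pressed
- plunger (a joint): how far the spring-loaded tip is pushed into the probe, m: 0 relaxed, 0.014 fully in; the push grows from 2 N at 0 to 5.5 N at 0.014
- probe_holder: fixed dark steel holder, 90 x 80 mm, a plate with a round hole of 25 mm in which the probe hangs by its collar; origin on the bench under the hole; the plate's top is 70 mm above the bench. The probe leaves it straight up, by at least 55 mm
- probe: the probe; origin at the collar's underside on its axis, z as above
- spot (a point): the middle of the scribed ring on the top face of the cladding sample; z is square to the face, pointing out of it. The ring is 24 mm across inside, with a dot in the middle
- sample: light flat cladding sample, 150 x 120 x 8 mm, clipped to a fixed plywood rest; it slopes by 18 degrees (0.31 rad), low edge toward the robot when unturned; origin in the middle of its thickness, z square to its face, x up the slope. The ring lies 12 mm down the slope from its middle. Its upper edge stands about 70 mm above the bench
- coupling_black: loose black pipe coupling, 54 mm in diameter, 60 mm tall, standing; bystander; origin at its underside
- tape_measure: loose pocket tape measure, 38 x 82 x 59 mm; bystander; origin at its underside
- screw_tin: loose open tin, 64 mm in diameter, 50 mm tall; bystander; origin at its underside

How it is judged:
On the way, in this order (a step that is already met when the one before it is completed fails the run):
1. the dial is fully anticlockwise and let go (value of joint dial below 0.08 rad and contact force between the fingers and dial_c1 below 0.05 N and height (world z) of the grasp point above 0.1 m), for 0.2 s.
2. the probe is lifted clear of its holder (height (world z) of probe_center above 0.15 m and contact force between the fingers and probe above 2 N and contact force between probe and probe_holder below 0.1 N), for 0.2 s.
3. the probe is held square on the marked spot, its tip pressed lightly (distance between probe_tip and spot below 0.008 m and angle between the z axis of probe_center and the z axis of spot, either way round below 0.13 rad and value of joint plunger between 0.0025 and 0.0125 m and contact force between probe and sample between 1 and 8 N and contact force between the fingers and probe above 2 N and contact force between probe and probe_holder below 0.1 N), for 0.5 s.
At the end, for the whole second after the job is handed in: Dial within 0.08 rad of its anticlockwise stop; probe held still in the fingers, clear of its holder, tip within 8 mm of the ring's middle, axis within 0.13 rad of square, tip pushed in 2.5 to 12.5 mm, 1 to 8 N on the sample; bystanders within 20 mm of their places (all of step 3 and value of joint dial below 0.08 rad and linear speed of probe below 0.03 m/s and distance of each of coupling_black, tape_measure, screw_tin from where it was at the start of the episode below 0.02 m); the arm keeps its last pose, push and grip.
It fails at once if the probe or the robot presses hard on the sample (over 15 N) (contact force between any of probe, the arm, the fingers and sample above 15 N).
It fails at once if the black pipe coupling is moved by more than 20 mm (distance of coupling_black from where it was at the start of the episode above 0.02 m).
It fails at once if the tape measure is moved by more than 20 mm (distance of tape_measure from where it was at the start of the episode above 0.02 m).
It fails at once if the screw tin is moved by more than 20 mm (distance of screw_tin from where it was at the start of the episode above 0.02 m).
It also fails if it takes over 58 s, if anything falls off the work surface, if the arm or the gripper's body presses on something with over 40 N, if the wrist force passes 120 N, or if a joint passes its speed limit or range.

## Robot

A 6-joint arm with a two-finger parallel gripper is mounted at the origin on a cart in front of the work surface, level with it; the furniture and walls round the work are solid. World frame = base frame: x ahead of the robot, y to its left, z up, the work surface at z = 0. Lengths are in m, angles in rad, forces in N, time in s.
With the tool pointing down it reaches from about 0.4 to 0.825 m from the base axis. Payload 7 kg.
Tool frame: the origin (TCP) lies midway between the tips of the shut fingers; the grasp point (between the pads) lies 19 mm behind it; z points along the fingers, y is the line along which they close (so a half turn about z gives the same grasp; the last joint's range is limited). The gripper opens to 88 mm and grips with 3 to 60 N. Pads are 19 mm wide; open, the fingers measure 130 mm over their backs; the gripper's body (78 mm by 193 mm) begins 47 mm behind the grasp point.
Start: joints at [1.532, 0.359, 0.012, 0, -1.224, -0.288], TCP at [0.217, 0.639, 0.193] pointing down, gripper open.
Joint ranges: [-3.07, 3.07], [-1.43, 2.12], [-1.02, 1.25], [-3.03, 1.67], [-3.05, -0], [-3.03, 3.03]. Speed limits (rad/s): [2.39, 2.39, 3.01, 3.14, 3.14, 3.14].

## Interface

Orientations are given as [roll, pitch, yaw] about the fixed x, y, z axes, in that order (R = Rz(yaw) Ry(pitch) Rx(roll)).
In Python, from station import get_state, grab_frame, calibration, job_done, boxes_of, regions_of, spot_point gives the robot as it stands. The module is installed in compiled form; this text tells all that it offers.
- The arm moves only by the tool arm_command, never from a script. Its argument "commands" is a list of rows, each an object of numbers: "tx", "ty", "tz": the shift along the tool's x, y, z each as a share of 25 cm, from -1 to 1; "twist": the turn about the tool's z as a share of 180 degrees, from -1 to 1. A call has exactly 8 rows; each row is the pose to reach, as a shift and turn from the pose commanded when the call began, along the tool's axes at that moment, turning the shorter way round; what a row does not reach only later rows make up. A row lasts 1/12 s, in which the tool goes at most 41.7 mm and 7.16 degrees, less where a joint would pass 70% of its speed; a pose out of reach is approached as far as the arm can. A call with a number of a shift or a turn outside -1 to 1 is refused whole. A call with a gripper value outside its range is refused whole. "claw" is the opening, from 0 (shut) to 1 (fully open), set as the call begins (left out, the last holds). The fingers move at their own pace and stop on an object; "grip_force" is the grip in N (left out, the last holds). Time passes only in rows, so rows that repeat a pose let the fingers close, or fill a call up. It gives the time, the measured TCP pose, the force, the opening and the grip force at its end, in the units of the state.
- get_state(): the state, without advancing time (a new reading comes with each control period).
- grab_frame(name): name is "scene" or "top" or "wrist"; returns the picture (400x640x3 uint8, red, green, blue); there is no depth.
- calibration(name): a dict with "camera_matrix" (3x3 intrinsics, pixels), "extrinsics" (4x4, takes a point from camera to world coordinates). Camera axes: x right, y down, z forward; pixel columns grow to the right and rows downward; lengths in m; the calibration is good to about 2 mm. A picture is of the moment at which its call begins: read the wrist's pose just before it. calibration takes no time and is no camera call; for the wrist camera it gives the pose at the moment of the call.
- job_done(): hands the job in; it is judged then, once.
Trained networks look in the newest picture that a camera, given by its name, has taken for a name from the list of things; names that differ only in an ending like _2 or _b are one class to them, and where a whole thing is asked for, a point or a joint stands for the part that bears it (a point fixed in the world has none). Each returns a list of dicts, best first, with "score" (0 to 1); they miss things now and then, are a little off and sometimes report something else, mostly with a low value. They report only what shows in the picture. A call takes as long as a camera call.
- boxes_of(query, camera): "rect" ([left, top, right, bottom] in pixels, round what is visible of it).
- regions_of(query, camera): "region" (400x640 bool, what is visible of it) and "rect" ([left, top, right, bottom] in pixels, round what is visible of it).
- spot_point(query, camera): "uv" ([column, row] in pixels: a listed point, or the origin of a listed thing).
The state is a dict: "t": time; "q": joint angles; "qd": joint speeds; "joint_efforts": joint torques, N m; "eef_pos": TCP position; "ee_rot": TCP orientation; "force": force on the tool from outside, world axes, zero at the start; "moment": the same for the moment, N m; "width": finger opening in m; "gripper_force": force on a finger pad.
Only numpy, scipy, OpenCV 4.12 (cv2) and the standard library are available. Lean on these libraries where they do the work, as an engineer would, in place of code of your own. Each camera call takes 0.05 s, during which the arm holds its last target. There are 200 camera calls.

## Working session

There is one attempt and no reset: what is moved stays moved. The work goes in short steps, Python scripts to look and compute and a tool call to move; the robot and the scene stay as the last step left them, time stands still between calls to the robot, and variables do not carry over. Pictures are saved under pics/ and viewed, at most 10 in all, crops included, and the job is handed in when it is done.

Besides the shell and the picture viewer there is one more tool, called by a JSON object that holds its "op" and its "data". arm_command: Moves the arm, as the interface text tells. Shift numbers are shares of 25 cm and turn numbers shares of 180 degrees, none past 1 either way. Its arguments: {"type":"object","properties":{"commands":{"type":"array"},"claw":{"type":"number"},"grip_force":{"type":"number"}},"required":["commands"]}

```bash
mkdir -p pics
python3 - <<'E'
from station import *
import cv2,numpy as np
s=get_state();print(s['t'],s['eef_pos'],s['ee_rot'],s['width'])
for c in ['scene','top','wrist']:
    f=grab_frame(c);cv2.imwrite(f'pics/{c}0.png',f[:,:,::-1]);k=calibration(c);print(c,k['camera_matrix'].round(1).tolist(),k['extrinsics'].round(3).tolist())
for c in ['top','scene']:
    for n in ['dial_grip','probe_center','probe_tip','probe_holder','probe','spot','sample','coupling_black','tape_measure','screw_tin']:
        print(c,n,[(round(d['score'],2),np.round(d['uv'],1).tolist()) for d in spot_point(n,c)[:2]])
E
```

```text
0.0 [0.2165534  0.63873921 0.19192243] [ 3.13993169e+00 -1.36306527e-04 -3.26949060e-01] 0.08769245362216381
scene [[379.6, 0.0, 313.2], [0.0, 379.6, 197.9], [0.0, 0.0, 1.0]] [[0.876, -0.321, 0.359, 0.065], [-0.482, -0.563, 0.671, -0.839], [-0.014, -0.761, -0.649, 0.863], [0.0, 0.0, 0.0, 1.0]]
top [[428.9, 0.0, 321.8], [0.0, 428.9, 198.5], [0.0, 0.0, 1.0]] [[0.003, -0.988, 0.155, 0.27], [-1.0, -0.003, -0.003, -0.044], [0.004, -0.155, -0.988, 1.451], [0.0, 0.0, 0.0, 1.0]]
wrist [[332.9, 0.0, 322.1], [0.0, 332.9, 203.4], [0.0, 0.0, 1.0]] [[-0.321, -0.902, -0.289, 0.296], [-0.947, 0.306, 0.097, 0.613], [0.001, 0.304, -0.953, 0.384], [0.0, 0.0, 0.0, 1.0]]
top dial_grip [(0.55, [226.7, 219.6])]
top probe_center [(0.55, [387.3, 216.6])]
top probe_tip [(0.74, [227.8, 217.7])]
top probe_holder [(0.59, [382.3, 224.6]), (0.39, [313.2, 188.5])]
top probe [(0.43, [379.8, 219.0])]
top spot [(0.87, [313.1, 188.0])]
top sample [(0.94, [314.0, 182.9])]
top coupling_black [(0.63, [328.5, 230.3])]
top tape_measure [(0.51, [191.0, 206.3]), (0.16, [329.1, 229.7])]
top screw_tin [(0.6, [448.3, 220.9])]
scene dial_grip [(0.49, [258.9, 161.7])]
scene probe_center [(0.72, [326.2, 242.2])]
scene probe_tip []
scene probe_holder [(0.72, [324.0, 271.1])]
scene probe [(0.68, [325.2, 258.3])]
scene spot [(0.77, [320.0, 201.3])]
scene sample [(0.6, [324.8, 202.6])]
scene coupling_black [(0.66, [373.2, 335.8]), (0.6, [288.5, 238.3])]
scene tape_measure [(0.53, [255.4, 159.9])]
scene screw_tin [(0.58, [374.8, 335.7])]
```

View pics/top0.png

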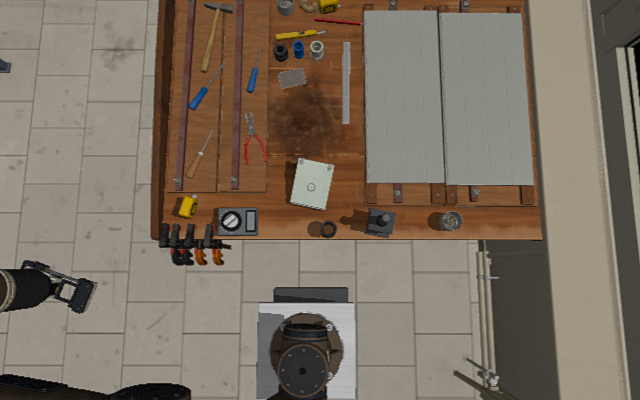

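View pics/scene0.png

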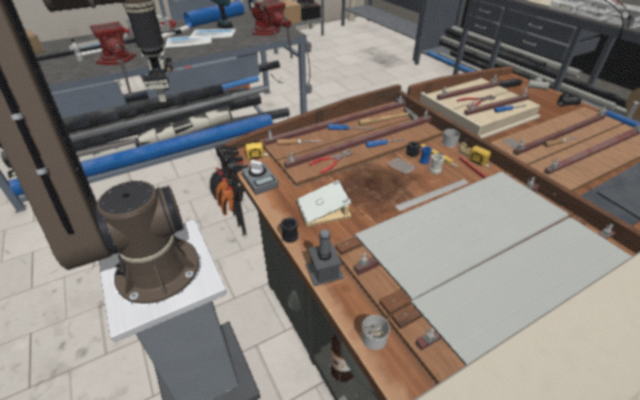

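The top view shows the gauge at (236,221), the sample ring at (311,187), the probe in its holder at (380,220), the coupling at (328,229), the tape at (188,206) and the tin at (451,221). The moves can't tilt the tool, so the probe has to be pivoted in the pads, for example by levering it against the holder hole.

```bash
cat > h.py <<'E'
from station import *
import cv2,numpy as np
def ray(c,uv,k=None):
    k=k or calibration(c);E=k['extrinsics'];d=E[:3,:3]@np.linalg.inv(k['camera_matrix'])@[uv[0],uv[1],1.]
    return E[:3,3],d
def at_z(c,uv,z,k=None):
    o,d=ray(c,uv,k);return o+d*(z-o[2])/d[2]
def tri(*rs):
    A=0;b=0
    for o,d in rs:
        d=d/np.linalg.norm(d);P=np.eye(3)-np.outer(d,d);A=A+P;b=b+P@o
    return np.linalg.solve(A,b)
E
python3 - <<'E'
from h import *
p=lambda n,a:print(n,a.round(3))
p('dial',at_z('top',[226.7,219.6],.076));p('dial s',at_z('scene',[258.9,161.7],.076))
p('probe',at_z('top',[387.3,216.6],.115));p('probe s',at_z('scene',[326.2,242.2],.115))
p('holder',at_z('top',[382.3,224.6],0));p('holder s',at_z('scene',[324,271.1],0))
p('spot tri',tri(ray('top',[313.1,188]),ray('scene',[320,201.3])))
p('coup',at_z('top',[328.5,230.3],0));p('tape',at_z('top',[188,208],0));p('tin',at_z('top',[448.3,220.9],0))
f=cv2.imread('pics/top0.png')
a=cv2.resize(f[145:245,165:265],(400,400),interpolation=2);b=cv2.resize(f[145:245,270:370],(400,400),interpolation=2)
cv2.imwrite('pics/c1.png',np.hstack([a,b]))
E
```

```text
dial [0.416 0.257 0.076]
dial s [0.427 0.249 0.076]
probe [ 0.423 -0.254  0.115]
probe s [ 0.421 -0.242  0.115]
holder [ 0.409 -0.254  0.   ]
holder s [ 0.414 -0.244  0.   ]
spot tri [ 0.527 -0.02   0.046]
coup [ 0.389 -0.072  0.   ]
tape [0.464 0.407 0.   ]
tin [ 0.423 -0.479  0.   ]
```

View pics/c1.png

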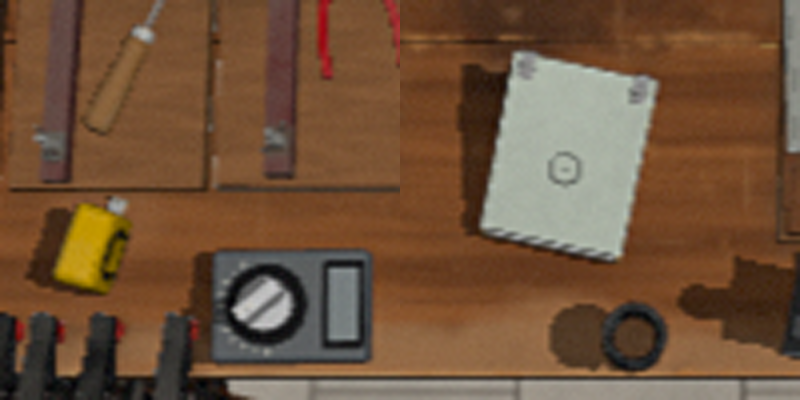

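The crop puts the dial centre near (231,221), and the sample is turned about -11°. I'm moving above the dial for a wrist view.

{"op": "arm_command", "data": {"commands": [{"tx":0.08,"ty":0.076},{"tx":0.2,"ty":0.19},{"tx":0.32,"ty":0.3},{"tx":0.43,"ty":0.41},{"tx":0.54,"ty":0.51},{"tx":0.6,"ty":0.57},{"tx":0.64,"ty":0.61},{"tx":0.64,"ty":0.61}], "claw": 1}}

```text
invalid input
```

{"op": "arm_command", "data": {"commands": [{"tx":0.08,"ty":0.076},{"tx":0.2,"ty":0.19},{"tx":0.32,"ty":0.3},{"tx":0.43,"ty":0.41},{"tx":0.54,"ty":0.51},{"tx":0.6,"ty":0.57},{"tx":0.64,"ty":0.61},{"tx":0.64,"ty":0.61}]}}

```text
invalid input
```

Run:
```python
from h import *
s=get_state();print(s['t'],s['eef_pos'],s['ee_rot'],s['q'],s['moment'])
k=calibration('wrist');f=grab_frame('wrist');cv2.imwrite('pics/w1.png',f[:,:,::-1]);np.save('k1.npy',k,allow_pickle=True)
for n in ['dial_grip','coupling_black']:
  for d in spot_point(n,'wrist')[:2]: print(n,d['score'],d['uv'],at_z('wrist',d['uv'],.083,k))
for d in regions_of('dial_grip','wrist')[:2]: print(d['score'],d['rect'])
```

```text
1.15 [0.21671724 0.63925102 0.19286042] [-3.14158560e+00  1.49125986e-07 -3.26829418e-01] [ 1.53206331e+00  3.58609290e-01  1.19110759e-02  1.97770993e-06
 -1.22409131e+00 -2.88097074e-01] [0.00768645 0.05259714 0.00113815]
```

View pics/w1.png

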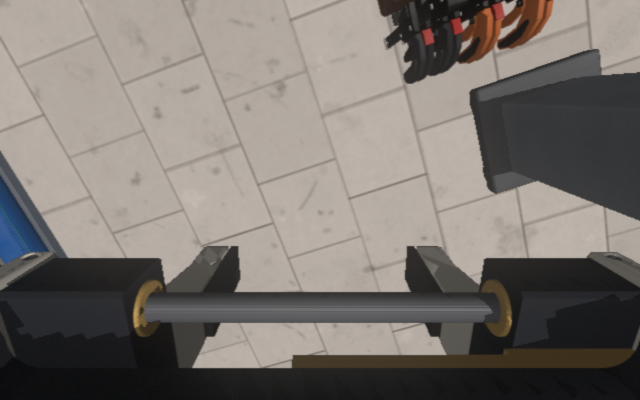

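The arm didn't move because the input was rejected. The wrist view shows only the floor. Rows probably need every key.

{"op": "arm_command", "data": {"commands": [{"tx":0.08,"ty":0.076,"tz":0,"twist":0},{"tx":0.2,"ty":0.19,"tz":0,"twist":0},{"tx":0.32,"ty":0.3,"tz":0,"twist":0},{"tx":0.43,"ty":0.41,"tz":0,"twist":0},{"tx":0.54,"ty":0.51,"tz":0,"twist":0},{"tx":0.6,"ty":0.57,"tz":0,"twist":0},{"tx":0.64,"ty":0.61,"tz":0,"twist":0},{"tx":0.64,"ty":0.61,"tz":0,"twist":0}], "claw": 1, "grip_force": 15}}

```text
t: 2.02
eef_pos: [0.3202, 0.4416, 0.1935]
ee_rot: [-3.141, 0.0, -0.329]
force: [-0.6, 1.2, 0.0]
width: 0.0877
gripper_force: 0.0
```

{"op": "arm_command", "data": {"commands": [{"tx":0.08,"ty":0.076,"tz":0,"twist":0},{"tx":0.2,"ty":0.19,"tz":0,"twist":0},{"tx":0.32,"ty":0.3,"tz":0,"twist":0},{"tx":0.43,"ty":0.41,"tz":0,"twist":0},{"tx":0.54,"ty":0.51,"tz":0,"twist":0},{"tx":0.6,"ty":0.57,"tz":0,"twist":0},{"tx":0.64,"ty":0.61,"tz":0,"twist":0},{"tx":0.64,"ty":0.61,"tz":0,"twist":0}]}}

```text
t: 2.68
eef_pos: [0.4227, 0.2467, 0.1929]
ee_rot: [3.142, -0.0, -0.329]
force: [0.3, 0.0, -0.4]
width: 0.0874
gripper_force: 0.0
```

Run:
```python
from h import *
s=get_state();print(s['t'],s['eef_pos'],s['ee_rot'],s['q'],s['moment'])
k=calibration('wrist');f=grab_frame('wrist');cv2.imwrite('pics/w2.png',f[:,:,::-1])
for n in ['dial_grip']:
  for d in spot_point(n,'wrist')[:2]: print(n,d['score'],d['uv'],at_z('wrist',d['uv'],.076,k))
for q in [(s['eef_pos'])]: pass
np.savez('k2.npz',E=k['extrinsics'],K=k['camera_matrix'])
```

```text
2.6833 [0.42272495 0.24665591 0.19294481] [ 3.14158176e+00 -1.23070666e-04 -3.28531425e-01] [ 9.30986234e-01  4.92902311e-02 -3.84855548e-01  1.32815255e-04
 -1.13662323e+00  3.11222798e-01] [-0.05046975 -0.00417631  0.01500657]
dial_grip 0.75 [322.4, 195.9] [0.41541946 0.24954371 0.076     ]
```

View pics/w2.png

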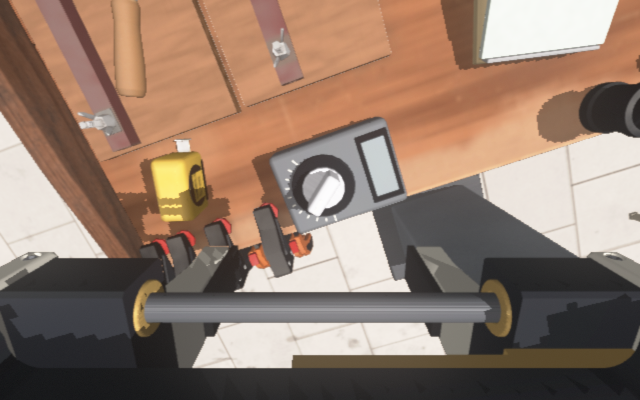

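Wrist view: the dial's bar runs from the pointer end near (312,212) to about (338,172), inside the black disc centred near (322,187). Next I'll fit the bar's axis.

Run:
```python
from h import *
f=cv2.imread('pics/w2.png');z=np.load('k2.npz');k={'extrinsics':z['E'],'camera_matrix':z['K']}
g=f.min(axis=2);m=np.zeros_like(g);cv2.circle(m,(322,190),28,255,-1)
b=((g>150)&(m>0)).astype('uint8');n,l,st,c=cv2.connectedComponentsWithStats(b);i=1+st[1:,4].argmax();print(st[1:],c[1:])
v,u=np.where(l==i);P=np.array([at_z('wrist',q,.083,k)[:2] for q in zip(u,v)])
r=cv2.minAreaRect((P*1000).astype('float32'));print(r,cv2.boxPoints(r))
cv2.imwrite('pics/c2.png',cv2.resize(f[150:235,270:400],None,fx=5,fy=5,interpolation=2))
```

```text
[[ 303  168   42   51 1358]
 [ 304  211    1    1    1]
 [ 308  214    1    1    1]
 [ 336  214    1    1    1]] [[323.2466863  190.37555228]
 [304.         211.        ]
 [308.         214.        ]
 [336.         214.        ]]
((419.2227783203125, 247.03363037109375), (38.45314025878906, 49.13972091674805), 72.34843444824219) [[389.9797  236.16254]
 [436.80582 221.26202]
 [448.46585 257.90472]
 [401.63974 272.80524]]
```

View pics/c2.png

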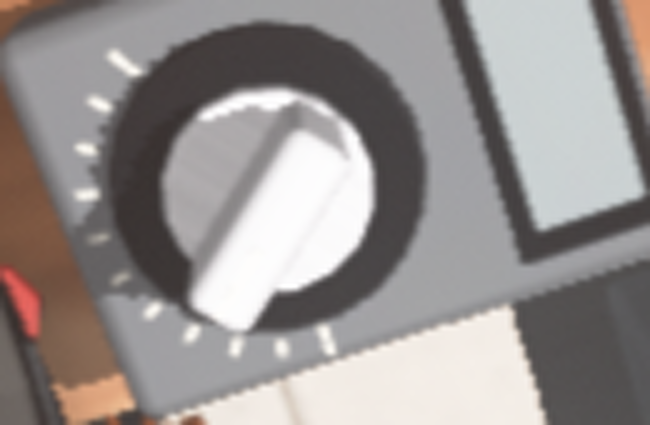

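Bar top-face corners in the crop are (300,130), (350,155), (243,333) and (190,303). The anticlockwise end tick is at (327,340), roughly 0.8 rad away.

Run:
```python
from h import *
z=np.load('k2.npz');k={'extrinsics':z['E'],'camera_matrix':z['K']}
w=lambda p,h:at_z('wrist',(270+p[0]/5,150+p[1]/5),h,k)[:2]
C=[w(p,.083) for p in [(300,130),(350,155),(243,333),(190,303)]];a=(C[0]+C[1])/2;b=(C[2]+C[3])/2
c=np.mean(C,0);print(c,np.linalg.norm(a-b),np.linalg.norm(C[0]-C[1]),'pointer yaw',np.arctan2(*(b-a)[::-1]))
t=w((327,340),.039)-c;t2=w((125,62),.039)-c;print('end ticks',np.arctan2(t[1],t[0]),np.arctan2(t2[1],t2[0]))
s=get_state();yaw=s['ee_rot'][2];psi=np.arctan2(*(a-b)[::-1]);print('bar yaw',psi,'twist',(yaw-psi)/np.pi)
d=c-s['eef_pos'][:2];print('tx,ty',(d@[np.cos(yaw),np.sin(yaw)])/.25,(d@[np.sin(yaw),-np.cos(yaw)])/.25,'tz',(s['eef_pos'][2]-.057)/.25)
```

```text
[0.41647126 0.2476102 ] 0.04022928444038567 0.010507521987895443 pointer yaw 2.2797059824276618
end ticks 3.141481846427853 0.5690202342751844
bar yaw -0.8618866711621316 twist 0.17007723485117107
tx,ty -0.020667368707124968 0.010079367982931586 tz 0.543589953432695
```

{"op": "arm_command", "data": {"commands": [{"tx":-0.01,"ty":0.005,"tz":0.05,"twist":0.03},{"tx":-0.02,"ty":0.01,"tz":0.12,"twist":0.07},{"tx":-0.02,"ty":0.01,"tz":0.2,"twist":0.1},{"tx":-0.02,"ty":0.01,"tz":0.3,"twist":0.14},{"tx":-0.02,"ty":0.01,"tz":0.4,"twist":0.17},{"tx":-0.02,"ty":0.01,"tz":0.48,"twist":0.17},{"tx":-0.02,"ty":0.01,"tz":0.54,"twist":0.17},{"tx":-0.02,"ty":0.01,"tz":0.54,"twist":0.17}], "claw": 0.6}}

```text
t: 3.45
eef_pos: [0.4145, 0.2468, 0.0549]
ee_rot: [3.136, -0.001, -0.86]
force: [-0.9, -0.4, -0.3]
width: 0.0528
gripper_force: 0.0
```

{"op": "arm_command", "data": {"commands": [{"tx":0,"ty":0,"tz":0,"twist":0},{"tx":0,"ty":0,"tz":0,"twist":0},{"tx":0,"ty":0,"tz":0,"twist":0},{"tx":0,"ty":0,"tz":0,"twist":0},{"tx":0,"ty":0,"tz":0,"twist":0},{"tx":0,"ty":0,"tz":0,"twist":0},{"tx":0,"ty":0,"tz":0,"twist":0},{"tx":0,"ty":0,"tz":0,"twist":0}], "claw": 0, "grip_force": 15}}

```text
t: 4.12
eef_pos: [0.4164, 0.2469, 0.0581]
ee_rot: [-3.141, 0.0, -0.861]
force: [0.6, 1.0, 0.4]
width: 0.0049
gripper_force: 0.0
```

Width is 4.9 mm, less than the bar's 14 mm, so I need to look.

Run:
```python
from h import *
s=get_state();print(s['width'],s['gripper_force'],s['force'],s['moment'])
f=grab_frame('wrist')[:,:,::-1]
g=grab_frame('scene')[:,:,::-1]
cv2.imwrite('pics/c3.png',np.vstack([cv2.resize(f[120:320,120:520],(800,400)),cv2.resize(g[110:210,200:400],(400,200))] and [cv2.resize(f[120:320,170:470],(600,400)),]))
```

```text
0.004932274256220523 0.0 [0.61209261 1.00210798 0.42221871] [ 0.06094005 -0.01595144  0.03773602]
```

View pics/c3.png

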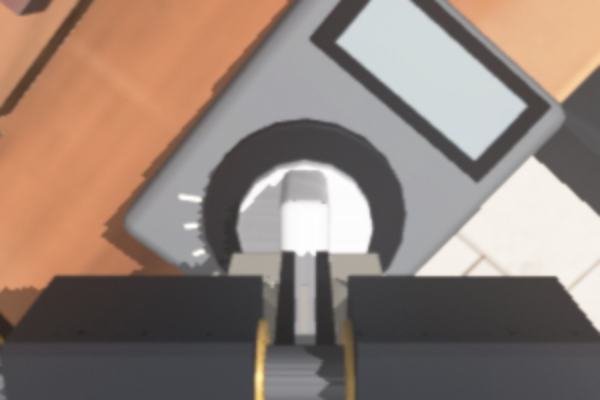

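Run:
```python
from h import *
s=get_state();print(s['t'],s['width'],s['gripper_force'])
k=calibration('wrist');E=k['extrinsics'];R=np.linalg.inv(E);K=k['camera_matrix']
def pr(p):
    q=K@(R@np.r_[p,1])[:3];q=q[:2]/q[2];return ((q-[170,120])*2).round()
y=-.861;ex=np.array([np.cos(y),np.sin(y),0]);ey=np.array([np.sin(y),-np.cos(y),0]);c=np.array([.4165,.2476,0])
for z in(.083,.053):print(z,[pr(c+[0,0,z]+a*ex*.021+b*ey*.007).tolist() for a,b in[(1,1),(1,-1),(-1,1),(-1,-1)]])
T=s['eef_pos'];print('tip pads',[pr(T+[0,0,h]+a*ex*.0095+b*ey*w).tolist() for h,a,b,w in[(0,1,1,.0025),(0,1,-1,.0025),(.038,1,1,.0025),(0,1,1,.007),(0,1,-1,.007)]])
```

```text
4.2167 0.001333919302122649 0.0
0.083 [[331.0, 199.0], [279.0, 199.0], [329.0, 336.0], [280.0, 336.0]]
0.053 [[327.0, 165.0], [282.0, 165.0], [326.0, 286.0], [283.0, 286.0]]
tip pads [[315.0, 204.0], [299.0, 204.0], [317.0, 257.0], [329.0, 204.0], [284.0, 204.0]]
```

The fingers closed over nothing. Using the camera's scale, the visible finger tips sit about 32 mm above the reported TCP, so they shut above the bar. I'll reopen and descend in small steps, watching the force.

{"op": "arm_command", "data": {"commands": [{"tx":0,"ty":0,"tz":0,"twist":0},{"tx":0,"ty":0,"tz":0,"twist":0},{"tx":0,"ty":0,"tz":0,"twist":0},{"tx":0,"ty":0,"tz":0,"twist":0},{"tx":0,"ty":0,"tz":0.01,"twist":0},{"tx":0,"ty":0,"tz":0.02,"twist":0},{"tx":0,"ty":0,"tz":0.03,"twist":0},{"tx":0,"ty":0,"tz":0.032,"twist":0}], "claw": 0.5}}

```text
t: 4.88
eef_pos: [0.416, 0.2466, 0.0492]
ee_rot: [3.141, -0.0, -0.861]
force: [-0.1, -0.0, 0.1]
width: 0.043
gripper_force: 0.0
```

Run:
```python
from h import *
s=get_state();print(s['t'],s['eef_pos'],s['width'],s['force'])
k=calibration('wrist');E=k['extrinsics'];R=np.linalg.inv(E);K=k['camera_matrix'];f=grab_frame('wrist')[:,:,::-1].copy()
T=s['eef_pos'];y=s['ee_rot'][2];ex=np.array([np.cos(y),np.sin(y),0]);ey=np.array([np.sin(y),-np.cos(y),0])
for h,col in((0,(0,0,255)),(.032,(0,255,0))):
  for a in(1,-1):
    for b in(1,-1):
      q=K@(R@np.r_[T+[0,0,h]+a*ex*.0095+b*ey*s['width']/2,1])[:3];q=q[:2]/q[2];cv2.circle(f,tuple(int(v) for v in q.round()),3,col,1)
cv2.imwrite('pics/c4.png',cv2.resize(f[120:320,170:470],(600,400)))
```

```text
4.8833 [0.41603314 0.24663701 0.04922523] 0.043015118348508824 [-0.14924239 -0.02287541  0.10605305]
```

View pics/c4.png

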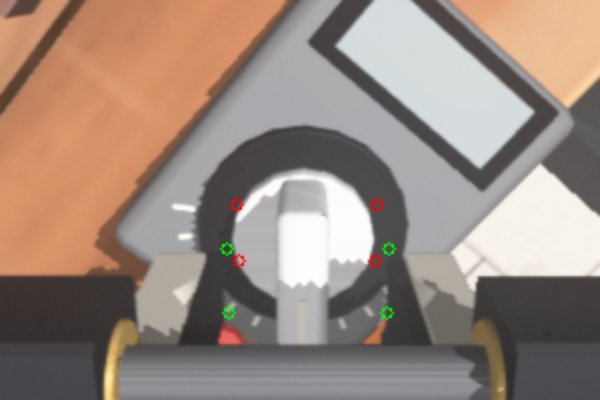

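The drawn TCP corners (red) sit well beyond the visible pad ends, which are near row 253 and closer to the green +32 mm marks. There was no contact, so I'll go down another 16 mm and close.

{"op": "arm_command", "data": {"commands": [{"tx":0,"ty":0,"tz":0.008,"twist":0},{"tx":0,"ty":0,"tz":0.016,"twist":0},{"tx":0,"ty":0,"tz":0.024,"twist":0},{"tx":0,"ty":0,"tz":0.032,"twist":0},{"tx":0,"ty":0,"tz":0.04,"twist":0},{"tx":0,"ty":0,"tz":0.05,"twist":0},{"tx":0,"ty":0,"tz":0.06,"twist":0},{"tx":0,"ty":0,"tz":0.064,"twist":0}]}}

```text
t: 5.6
eef_pos: [0.4161, 0.2467, 0.0334]
ee_rot: [3.141, -0.0, -0.861]
force: [-0.1, -0.1, -0.0]
width: 0.0438
gripper_force: 0.0
```

{"op": "arm_command", "data": {"commands": [{"tx":0,"ty":0,"tz":0,"twist":0},{"tx":0,"ty":0,"tz":0,"twist":0},{"tx":0,"ty":0,"tz":0,"twist":0},{"tx":0,"ty":0,"tz":0,"twist":0},{"tx":0,"ty":0,"tz":0,"twist":0},{"tx":0,"ty":0,"tz":0,"twist":0},{"tx":0,"ty":0,"tz":0,"twist":0},{"tx":0,"ty":0,"tz":0,"twist":0}], "claw": 0, "grip_force": 15}}

```text
t: 6.27
eef_pos: [0.4165, 0.2471, 0.034]
ee_rot: [-3.141, 0.0, -0.861]
force: [1.0, 1.0, -0.6]
width: 0.014
gripper_force: 15.0
```

Gripped at 14 mm, so the real tips are about 25–49 mm short of the reported TCP. Next, turn anticlockwise to the stop.

{"op": "arm_command", "data": {"commands": [{"tx":0,"ty":0,"tz":0,"twist":-0.03},{"tx":0,"ty":0,"tz":0,"twist":-0.065},{"tx":0,"ty":0,"tz":0,"twist":-0.1},{"tx":0,"ty":0,"tz":0,"twist":-0.135},{"tx":0,"ty":0,"tz":0,"twist":-0.17},{"tx":0,"ty":0,"tz":0,"twist":-0.205},{"tx":0,"ty":0,"tz":0,"twist":-0.235},{"tx":0,"ty":0,"tz":0,"twist":-0.255}]}}

```text
t: 6.93
eef_pos: [0.4169, 0.2479, 0.034]
ee_rot: [-3.14, -0.001, -0.054]
force: [2.1, 3.3, -3.8]
width: 0.0137
gripper_force: 15.0
```

{"op": "arm_command", "data": {"commands": [{"tx":0,"ty":0,"tz":0,"twist":-0.005},{"tx":0,"ty":0,"tz":0,"twist":-0.01},{"tx":0,"ty":0,"tz":0,"twist":-0.015},{"tx":0,"ty":0,"tz":0,"twist":-0.02},{"tx":0,"ty":0,"tz":0,"twist":-0.025},{"tx":0,"ty":0,"tz":0,"twist":-0.03},{"tx":0,"ty":0,"tz":0,"twist":-0.035},{"tx":0,"ty":0,"tz":0,"twist":-0.035}]}}

```text
t: 7.6
eef_pos: [0.4169, 0.2479, 0.034]
ee_rot: [-3.14, -0.001, 0.049]
force: [3.3, 4.3, -3.8]
width: 0.0141
gripper_force: 15.4
```

```bash
python3 -c "
from station import *
s=get_state();print(s['t'],s['moment'],s['force'],s['ee_rot'],s['width'])"
```

```text
7.6 [ 1.60888407 -1.13781754 -0.421137  ] [ 3.34910492  4.28694754 -3.80152633] [-3.13993935e+00 -1.13980652e-03  4.94676496e-02] 0.014143561853008675
```

The -0.42 N·m about z shows the stop is reached. Release and rise.

{"op": "arm_command", "data": {"commands": [{"tx":0,"ty":0,"tz":0,"twist":0.01},{"tx":0,"ty":0,"tz":0,"twist":0.01},{"tx":0,"ty":0,"tz":0,"twist":0.01},{"tx":0,"ty":0,"tz":-0.05,"twist":0.01},{"tx":0,"ty":0,"tz":-0.18,"twist":0.01},{"tx":0,"ty":0,"tz":-0.34,"twist":0.01},{"tx":0,"ty":0,"tz":-0.5,"twist":0.01},{"tx":0,"ty":0,"tz":-0.6,"twist":0.01}], "claw": 0.6}}

```text
t: 8.27
eef_pos: [0.417, 0.247, 0.1879]
ee_rot: [-3.14, -0.003, 0.02]
force: [1.1, 1.1, 0.0]
width: 0.0519
gripper_force: 0.0
```

Run:
```python
from h import *
s=get_state();print(s['t'],s['eef_pos'],s['ee_rot'],s['q'])
k=calibration('wrist');f=grab_frame('wrist')[:,:,::-1];cv2.imwrite('pics/w5.png',f)
o=[d for d in spot_point('dial_grip','wrist')];print([(d['score'],d['uv']) for d in o])
u,v=map(int,o[0]['uv']);cv2.imwrite('pics/c5.png',cv2.resize(f[max(v-50,0):v+50,u-65:u+65],None,fx=4,fy=4))
```

```text
8.2667 [0.41695926 0.24702822 0.18787119] [-3.13981298e+00 -2.56472550e-03  1.95398728e-02] [ 9.42640364e-01  4.24953093e-02 -4.04592084e-01  1.07897889e-03
 -1.12074249e+00  6.47230188e-01]
[(0.82, [323.4, 191.1])]
```

View pics/c5.png

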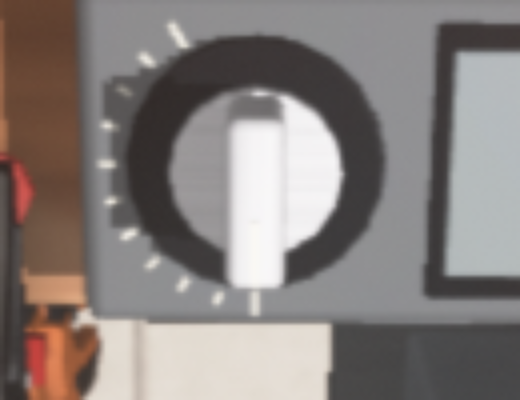

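The dial now points at its last tick, so it is fully anticlockwise. Moving over the probe.

{"op": "arm_command", "data": {"commands": [{"tx":0,"ty":0.08,"tz":0,"twist":0},{"tx":0,"ty":0.23,"tz":0,"twist":0},{"tx":0,"ty":0.39,"tz":0,"twist":0},{"tx":0,"ty":0.55,"tz":0,"twist":0},{"tx":0,"ty":0.71,"tz":0,"twist":0},{"tx":0,"ty":0.86,"tz":0,"twist":0},{"tx":0,"ty":0.95,"tz":0,"twist":0},{"tx":0,"ty":0.98,"tz":0,"twist":0}], "claw": 1}}

```text
t: 9.03
eef_pos: [0.4195, -0.0011, 0.1833]
ee_rot: [3.141, 0.002, 0.017]
force: [0.5, 0.7, 0.3]
width: 0.0875
gripper_force: 0.0
```

{"op": "arm_command", "data": {"commands": [{"tx":0,"ty":0.08,"tz":0,"twist":0},{"tx":0,"ty":0.23,"tz":0,"twist":0},{"tx":0,"ty":0.39,"tz":0,"twist":0},{"tx":0,"ty":0.55,"tz":0,"twist":0},{"tx":0,"ty":0.71,"tz":0,"twist":0},{"tx":0,"ty":0.86,"tz":0,"twist":0},{"tx":0,"ty":0.95,"tz":0,"twist":0},{"tx":0,"ty":0.98,"tz":0,"twist":0}]}}

```text
t: 9.7
eef_pos: [0.4247, -0.2455, 0.1829]
ee_rot: [-3.141, 0.002, 0.016]
force: [0.8, 0.5, -0.3]
width: 0.0873
gripper_force: 0.0
```

Run:
```python
from h import *
s=get_state();print(s['t'],s['eef_pos'],s['ee_rot'],s['q'])
k=calibration('wrist');f=grab_frame('wrist')[:,:,::-1];cv2.imwrite('pics/w6.png',f)
for n,z in [('probe_center',.115),('probe',.07),('probe_holder',0)]:
  print(n,[(round(d['score'],2),np.round(d['uv']),at_z('wrist',d['uv'],z,k).round(4)) for d in spot_point(n,'wrist')[:2]])
for c in ['top','scene']:
  grab_frame(c)
  for n,z in [('spot',.046),('probe_center',.115),('probe_holder',0)]:
    print(c,n,[(round(d['score'],2),np.round(d['uv'],1),at_z(c,d['uv'],z).round(4)) for d in spot_point(n,c)[:1]])
rg=regions_of('probe','wrist')[:1]
for d in rg:print(d['score'],d['rect'])
```

```text
9.7 [ 0.42468569 -0.24547876  0.18287574] [-3.14144930e+00  2.26978073e-03  1.62495613e-02] [-1.22222455e-01  6.05596797e-02 -3.96793990e-01  1.90722762e-04
 -1.11571051e+00  1.70918416e+00]
probe_center [(0.91, array([319., 212.]), array([ 0.4175, -0.2426,  0.115 ]))]
probe [(0.93, array([322., 201.]), array([ 0.4131, -0.2451,  0.07  ])), (0.4, array([320., 180.]), array([ 0.4332, -0.2425,  0.07  ]))]
probe_holder [(0.58, array([323., 180.]), array([ 0.4165, -0.2463,  0.    ]))]
top spot []
top probe_center [(0.62, array([385.5, 216.7]), array([ 0.4231, -0.2482,  0.115 ]))]
top probe_holder [(0.68, array([382.2, 225.3]), array([ 0.4068, -0.254 ,  0.    ]))]
scene spot [(0.57, array([318., 201.]), array([ 0.5228, -0.0155,  0.046 ]))]
scene probe_center [(0.72, array([323.6, 243.9]), array([ 0.4118, -0.2442,  0.115 ]))]
scene probe_holder []
0.59 [300.3, 182.7, 341.6, 251.7]
```

View pics/w6.png

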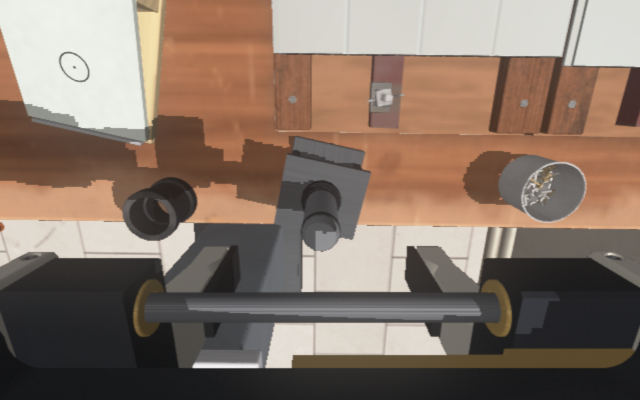

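The wrist view shows the probe hanging at about (320,215), between the open fingers. The ring's dot is at (74,68), the coupling at (160,208) and the tin at (541,187).

Run:
```python
from h import *
k=calibration('wrist')
print('spot wrist',[at_z('wrist',(74.5,67.5),z,k).round(4).tolist() for z in(.043,.046,.049)])
rs=[ray('wrist',(74.5,67.5),k),ray('top',(311.3,187)),ray('scene',(319.5,201.2))]
print(tri(*rs),tri(rs[0],rs[1]),tri(rs[0],rs[2]))
```

```text
spot wrist [[0.5307, -0.0098, 0.043], [0.5305, -0.0119, 0.046], [0.5303, -0.014, 0.049]]
[ 0.53009844 -0.01256173  0.04240965] [ 0.52976402 -0.01356568  0.04813267] [ 0.531874   -0.0068019   0.03607733]
```

{"op": "arm_command", "data": {"commands": [{"tx":-0.03,"ty":0,"tz":0.04,"twist":0},{"tx":-0.03,"ty":0,"tz":0.1,"twist":0},{"tx":-0.03,"ty":0,"tz":0.17,"twist":0},{"tx":-0.03,"ty":0,"tz":0.24,"twist":0},{"tx":-0.03,"ty":0,"tz":0.31,"twist":0},{"tx":-0.03,"ty":0,"tz":0.37,"twist":0},{"tx":-0.03,"ty":0,"tz":0.41,"twist":0},{"tx":-0.03,"ty":0,"tz":0.42,"twist":0}]}}

```text
t: 11.02
eef_pos: [0.4169, -0.2429, 0.0773]
ee_rot: [-3.141, 0.003, 0.019]
force: [-0.4, 0.6, -0.1]
width: 0.0873
gripper_force: 0.0
```

{"op": "arm_command", "data": {"commands": [{"tx":0,"ty":0,"tz":0,"twist":0},{"tx":0,"ty":0,"tz":0,"twist":0},{"tx":0,"ty":0,"tz":0,"twist":0},{"tx":0,"ty":0,"tz":0,"twist":0},{"tx":0,"ty":0,"tz":0,"twist":0},{"tx":0,"ty":0,"tz":0,"twist":0},{"tx":0,"ty":0,"tz":0,"twist":0},{"tx":0,"ty":0,"tz":0,"twist":0}], "claw": 0.1, "grip_force": 15}}

```text
t: 11.68
eef_pos: [0.4181, -0.2432, 0.079]
ee_rot: [3.142, -0.0, 0.019]
force: [0.3, -0.3, 0.9]
width: 0.04
gripper_force: 0.0
```

{"op": "arm_command", "data": {"commands": [{"tx":0,"ty":0,"tz":0,"twist":0},{"tx":0,"ty":0,"tz":0,"twist":0},{"tx":0,"ty":0,"tz":0,"twist":0},{"tx":0,"ty":0,"tz":0,"twist":0},{"tx":0,"ty":0,"tz":0,"twist":0},{"tx":0,"ty":0,"tz":0,"twist":0},{"tx":0,"ty":0,"tz":0,"twist":0},{"tx":0,"ty":0,"tz":0,"twist":0}]}}

```text
t: 12.35
eef_pos: [0.418, -0.2432, 0.0789]
ee_rot: [3.142, -0.0, 0.019]
force: [-0.6, -1.0, 0.2]
width: 0.0275
gripper_force: 15.0
```

Run:
```python
from h import *
s=get_state();print(s['t'],s['eef_pos'],s['force'],s['moment'],s['width'])
k=calibration('wrist');f=grab_frame('wrist')[:,:,::-1];cv2.imwrite('pics/w7.png',f)
for n in ['probe_center','probe','probe_tip']:
  print(n,[(round(d['score'],2),np.round(d['uv']),at_z('wrist',d['uv'],.07,k).round(4)) for d in spot_point(n,'wrist')[:2]])
```

```text
12.35 [ 0.4180269  -0.24316192  0.07887695] [-0.63051562 -1.04201201  0.19785683] [-0.17417104 -0.02404187  0.01830161] 0.027496109049976902
probe_center [(0.8, array([318., 270.]), array([ 0.39  , -0.2405,  0.07  ]))]
probe [(0.62, array([323., 239.]), array([ 0.4126, -0.2436,  0.07  ]))]
probe_tip []
```

The probe is gripped at 28 mm. Lift 26 mm, keeping the barrel in the hole, then lever it toward -x.

{"op": "arm_command", "data": {"commands": [{"tx":0,"ty":0,"tz":-0.015,"twist":0},{"tx":0,"ty":0,"tz":-0.03,"twist":0},{"tx":0,"ty":0,"tz":-0.05,"twist":0},{"tx":0,"ty":0,"tz":-0.07,"twist":0},{"tx":0,"ty":0,"tz":-0.09,"twist":0},{"tx":0,"ty":0,"tz":-0.104,"twist":0},{"tx":0,"ty":0,"tz":-0.104,"twist":0},{"tx":0,"ty":0,"tz":-0.104,"twist":0}]}}

```text
t: 13.22
eef_pos: [0.4182, -0.2431, 0.1051]
ee_rot: [3.142, -0.001, 0.019]
force: [-0.3, -1.1, -1.3]
width: 0.0274
gripper_force: 15.0
```

{"op": "arm_command", "data": {"commands": [{"tx":-0.008,"ty":0,"tz":0,"twist":0},{"tx":-0.016,"ty":0,"tz":0,"twist":0},{"tx":-0.024,"ty":0,"tz":0,"twist":0},{"tx":-0.032,"ty":0,"tz":0,"twist":0},{"tx":-0.04,"ty":0,"tz":0,"twist":0},{"tx":-0.048,"ty":0,"tz":0,"twist":0},{"tx":-0.056,"ty":0,"tz":0,"twist":0},{"tx":-0.06,"ty":0,"tz":0,"twist":0}]}}

```text
t: 13.88
eef_pos: [0.403, -0.2436, 0.1051]
ee_rot: [3.141, -0.001, 0.019]
force: [1.2, -1.6, -0.0]
width: 0.0277
gripper_force: 15.0
```

```bash
cat > m.py <<'E'
from h import *
s=get_state();print(s['t'],s['eef_pos'],s['force'].round(2),s['moment'].round(3),s['width'],s['gripper_force'])
for c in ['wrist','scene','top']:
  k=calibration(c);f=grab_frame(c);cv2.imwrite('pics/m_%s_%d.png'%(c,s['t']*100),f[:,:,::-1])
  for n in ['probe_center','probe','probe_tip']:
    print(c,n,[(round(d['score'],2),np.round(d['uv'],1).tolist()) for d in spot_point(n,c)[:2]])
E
python3 m.py
```

```text
13.8833 [ 0.40303429 -0.24360389  0.10510761] [ 1.2  -1.57 -0.05] [-0.799 -1.129 -0.01 ] 0.02767263365785915 15.000086668878794
wrist probe_center [(0.6, [320.2, 263.8])]
wrist probe [(0.63, [325.5, 225.5])]
wrist probe_tip []
scene probe_center [(0.7, [320.7, 237.1])]
scene probe [(0.44, [324.0, 250.0]), (0.16, [373.4, 337.8])]
scene probe_tip [(0.67, [257.8, 162.1])]
top probe_center []
top probe []
top probe_tip []
```

{"op": "arm_command", "data": {"commands": [{"tx":-0.008,"ty":0,"tz":0,"twist":0},{"tx":-0.016,"ty":0,"tz":0,"twist":0},{"tx":-0.024,"ty":0,"tz":0,"twist":0},{"tx":-0.032,"ty":0,"tz":0,"twist":0},{"tx":-0.04,"ty":0,"tz":0,"twist":0},{"tx":-0.048,"ty":0,"tz":0,"twist":0},{"tx":-0.056,"ty":0,"tz":0,"twist":0},{"tx":-0.06,"ty":0,"tz":0,"twist":0}]}}

```text
t: 15.15
eef_pos: [0.3877, -0.2436, 0.1048]
ee_rot: [-3.141, -0.0, 0.019]
force: [3.2, -1.3, -2.0]
width: 0.0274
gripper_force: 15.0
```

```bash
python3 m.py
```

```text
15.15 [ 0.38768854 -0.24362161  0.10482367] [ 3.22 -1.31 -2.04] [-0.358 -1.299 -0.02 ] 0.02740775152059331 14.999303865479305
wrist probe_center [(0.58, [320.1, 257.2]), (0.41, [322.5, 169.2])]
wrist probe [(0.73, [322.7, 210.1])]
wrist probe_tip [(0.62, [321.2, 173.6])]
scene probe_center [(0.65, [315.4, 240.0])]
scene probe [(0.47, [323.3, 251.9])]
scene probe_tip [(0.73, [374.9, 336.0])]
top probe_center []
top probe []
top probe_tip []
```

Tilted about 18° by geometry. Withdraw along the tilted axis.

{"op": "arm_command", "data": {"commands": [{"tx":-0.008,"ty":0,"tz":-0.025,"twist":0},{"tx":-0.016,"ty":0,"tz":-0.05,"twist":0},{"tx":-0.026,"ty":0,"tz":-0.08,"twist":0},{"tx":-0.036,"ty":0,"tz":-0.11,"twist":0},{"tx":-0.046,"ty":0,"tz":-0.14,"twist":0},{"tx":-0.06,"ty":0,"tz":-0.18,"twist":0},{"tx":-0.075,"ty":0,"tz":-0.23,"twist":0},{"tx":-0.08,"ty":0,"tz":-0.25,"twist":0}]}}

```text
t: 16.42
eef_pos: [0.3681, -0.2443, 0.1695]
ee_rot: [3.141, -0.002, 0.019]
force: [-0.0, 0.1, -0.2]
width: 0.0277
gripper_force: 15.0
```

{"op": "arm_command", "data": {"commands": [{"tx":0,"ty":0,"tz":-0.01,"twist":0},{"tx":0,"ty":0,"tz":-0.03,"twist":0},{"tx":0,"ty":0,"tz":-0.05,"twist":0},{"tx":0,"ty":0,"tz":-0.07,"twist":0},{"tx":0,"ty":0,"tz":-0.09,"twist":0},{"tx":0,"ty":0,"tz":-0.1,"twist":0},{"tx":0,"ty":0,"tz":-0.1,"twist":0},{"tx":0,"ty":0,"tz":-0.1,"twist":0}]}}

```text
t: 17.08
eef_pos: [0.368, -0.244, 0.1923]
ee_rot: [-3.141, 0.0, 0.019]
force: [-0.8, -0.0, -1.7]
width: 0.0275
gripper_force: 15.0
```

```bash
python3 m.py
python3 - <<'E'
from h import *
d=regions_of('probe','wrist')[:1]
for x in d: print(x['score'],x['rect'])
E
```

```text
17.0833 [ 0.36804245 -0.24403865  0.19229518] [-0.8  -0.03 -1.74] [-0.006  0.023  0.035] 0.027455721765166405 14.999455094221048
wrist probe_center [(0.94, [320.9, 254.6])]
wrist probe [(0.63, [316.7, 209.8])]
wrist probe_tip [(0.36, [319.7, 169.7])]
scene probe_center [(0.49, [306.5, 216.0])]
scene probe [(0.67, [315.6, 229.2])]
scene probe_tip []
top probe_center [(0.67, [315.9, 187.9])]
top probe []
top probe_tip []
0.8 [289.8, 164.6, 356.0, 348.9]
```

Run:
```python
from h import *
s=get_state();k=calibration('wrist');f=grab_frame('wrist')
r=regions_of('probe','wrist')[0]['region'];np.savez('w8.npz',r=r,f=f,E=k['extrinsics'],K=k['camera_matrix'],T=s['eef_pos'],R=s['ee_rot'])
for v in range(160,300,4):
    u=np.where(r[v])[0]; print(v,(u.min(),u.max(),len(u)) if len(u) else None, f[v,296:346:4].mean(axis=1).astype(int))
```

```text
160 None [113 114 114 114 115 115 114 114 115 117 119 120 119]
164 None [113 113 113 112 114 115 112 114 115 116 116 116 116]
168 (np.int64(317), np.int64(328), 12) [118 114 114 113 114 112 108 120 128 116 117 116 116]
172 (np.int64(313), np.int64(331), 19) [180 179 178 149 112 114 118 127 133 124 116 116 118]
176 (np.int64(310), np.int64(334), 25) [189 191 185 174 114 116 119 128 134 143 118 115 116]
180 (np.int64(309), np.int64(336), 28) [225 225 223 190 114 115 119 128 135 143 174 220 195]
184 (np.int64(308), np.int64(337), 30) [211 216 223 189 109  64  61  67  72 139 181 229 228]
188 (np.int64(305), np.int64(341), 37) [ 76  70 204  47  43  43  44  44  46  45  50 209 228]
192 (np.int64(300), np.int64(345), 46) [118  74  41  43  46  48  49  48  49  48  46  49 163]
196 (np.int64(296), np.int64(349), 54) [77 41 45 46 46 47 49 49 49 50 51 51 48]
200 (np.int64(295), np.int64(350), 56) [41 45 46 45 71 81 79 77 75 68 52 51 54]
204 (np.int64(294), np.int64(352), 59) [44 45 52 79 51 45 44 45 46 51 68 53 53]
208 (np.int64(292), np.int64(353), 62) [44 45 66 43 56 79 77 78 74 53 46 60 54]
212
[... 1091 characters left out ...]
 65 62 60]
264 (np.int64(296), np.int64(349), 54) [73 78 78 77 76 76 73 72 70 67 64 62 59]
268 (np.int64(295), np.int64(350), 56) [74 78 77 77 77 76 73 71 69 67 64 61 58]
272 (np.int64(295), np.int64(351), 57) [76 78 78 77 76 75 74 71 68 66 63 62 59]
276 (np.int64(295), np.int64(350), 56) [76 78 78 77 76 74 73 71 69 67 63 61 58]
280 (np.int64(295), np.int64(351), 57) [76 77 77 77 76 74 73 71 68 66 64 61 58]
284 (np.int64(295), np.int64(351), 57) [77 77 77 77 76 75 72 71 69 66 63 60 57]
288 (np.int64(294), np.int64(351), 58) [76 78 77 78 75 70 68 66 65 64 63 60 57]
292 (np.int64(300), np.int64(346), 19) [61 63 58 43 43 44 43 43 43 43 43 51 54]
296 None [58 59 60 59 59 59 60 59 59 60 61 60 60]
```

```bash
cat > fit.py <<'E'
from h import *
from scipy.optimize import minimize
from scipy.spatial.transform import Rotation as Ro
def fit(d,x0=(0,.036,.31),lo=290):
    K=d['K'];Ei=np.linalg.inv(d['E']);T=d['T'];Rt=Ro.from_euler('xyz',d['R']).as_matrix();m=d['r'].astype('uint8').copy();m[lo:]=0
    m=cv2.resize(m,None,fx=4,fy=4,interpolation=0)
    a=np.linspace(0,2*np.pi,24);secs=[(-.097,-.095,.003),(-.095,-.081,.006),(-.081,-.045,.010),(-.045,-.037,.019),(-.037,.03,.014)]
    def cost(p):
        xc,zc,th,yc,ph=p;ax=Rt@np.array([-np.sin(th),-np.sin(ph),-np.cos(th)]);ax/=np.linalg.norm(ax)  # tool z is down
        e1=np.cross(ax,Rt[:,1]);e1/=np.linalg.norm(e1);e2=np.cross(ax,e1);c=T+Rt@[xc,yc,-zc];im=np.zeros_like(m)
        for z0,z1,r in secs:
            P=np.vstack([c+ax*z+r*(np.outer(np.cos(a),e1)+np.outer(np.sin(a),e2)) for z in(z0,z1)])
            q=(K@(Ei[:3,:3]@P.T+Ei[:3,3:])).T;q=(q[:,:2]/q[:,2:]+.5)*4
            cv2.fillConvexPoly(im,cv2.convexHull((q*16).astype(np.int32)),1,shift=4)
        im[lo*4:]=0
        return 1-(im&m).sum()/(im|m).sum()+ .2*((zc-.036)/.03)**2*.05
    best=min((minimize(cost,(x0[0],x0[1],t,0,0),method='Nelder-Mead',options=dict(initial_simplex=np.array([(x0[0],x0[1],t,0,0)]*6)+np.vstack([np.zeros(5),np.diag([.004,.006,.05,.003,.03])]),maxiter=400)) for t in(.25,.35)),key=lambda r:r.fun)
    xc,zc,th,yc,ph=best.x;ax=Rt@np.array([-np.sin(th),-np.sin(ph),-np.cos(th)]);ax/=np.linalg.norm(ax);c=T+Rt@[xc,yc,-zc]
    print('cost %.3f xc %.4f zc %.4f th %.3f yc %.4f ph %.3f'%(best.fun,*best.x));return c,ax,c-.097*ax
E
python3 - <<'E'
from fit import *
d=np.load('w8.npz');c,ax,t=fit(d);print(c,ax,t,'tip rel TCP',t-d['T'])
# scene/top consistency
for cam,fn in(('scene','center (306.5,216) collar (315.6,229.2)'),('top','center 315.9,187.9?')):
    k=calibration(cam);R=np.linalg.inv(k['extrinsics'])
    for P in(c,c-.045*ax,t):
        q=k['camera_matrix']@(R@np.r_[P,1])[:3];print(cam,(q[:2]/q[2]).round(1),fn)
E
```

```text
cost 0.020 xc 0.0034 zc 0.0318 th 0.271 yc -0.0004 ph -0.000
[ 0.37137128 -0.24360764  0.22419937] [-0.26758354 -0.00549215  0.96351901] [ 0.39732689 -0.2430749   0.13073803] tip rel TCP [ 0.02932491  0.00101806 -0.06162407]
scene [309.3 219.2] center (306.5,216) collar (315.6,229.2)
scene [313.8 230. ] center (306.5,216) collar (315.6,229.2)
scene [318.6 241.5] center (306.5,216) collar (315.6,229.2)
top [390.  230.3] center 315.9,187.9?
top [387.5 227.5] center 315.9,187.9?
top [384.8 224.4] center 315.9,187.9?
```

The silhouette fit is good (2% residual): tilt 0.271 rad against the 0.314 needed, well within tolerance. Tip relative to the TCP in tool axes is (+29, 0, +62 mm). Carry to a hover above the ring.

{"op": "arm_command", "data": {"commands": [{"tx":0.03,"ty":-0.05,"tz":0,"twist":0.01},{"tx":0.08,"ty":-0.16,"tz":0,"twist":0.02},{"tx":0.15,"ty":-0.29,"tz":0,"twist":0.03},{"tx":0.22,"ty":-0.42,"tz":0,"twist":0.04},{"tx":0.29,"ty":-0.55,"tz":0,"twist":0.05},{"tx":0.36,"ty":-0.68,"tz":0,"twist":0.06},{"tx":0.43,"ty":-0.81,"tz":0,"twist":0.07},{"tx":0.47,"ty":-0.89,"tz":0,"twist":0.07}], "grip_force": 30}}

```text
t: 18.5
eef_pos: [0.4828, -0.0166, 0.1925]
ee_rot: [-3.141, -0.001, -0.202]
force: [0.0, -0.4, -1.4]
width: 0.0277
gripper_force: 30.0
```

{"op": "arm_command", "data": {"commands": [{"tx":0.02,"ty":-0.04,"tz":0.01,"twist":0},{"tx":0.023,"ty":-0.065,"tz":0.03,"twist":0},{"tx":0.023,"ty":-0.065,"tz":0.07,"twist":0},{"tx":0.023,"ty":-0.065,"tz":0.11,"twist":0},{"tx":0.023,"ty":-0.065,"tz":0.15,"twist":0},{"tx":0.023,"ty":-0.065,"tz":0.18,"twist":0},{"tx":0.023,"ty":-0.065,"tz":0.2,"twist":0},{"tx":0.023,"ty":-0.065,"tz":0.2,"twist":0}]}}

```text
t: 19.17
eef_pos: [0.4892, -0.0055, 0.141]
ee_rot: [3.141, 0.002, -0.202]
force: [-0.2, -0.6, -1.2]
width: 0.0271
gripper_force: 30.0
```

```bash
cat > look.py <<'E'
from fit import *
s=get_state();k=calibration('wrist');f=grab_frame('wrist');cv2.imwrite('pics/look%d.png'%(s['t']*100),f[:,:,::-1])
print(s['t'],s['eef_pos'],s['ee_rot'],s['force'].round(2),s['width'])
r=regions_of('probe','wrist')[0]['region'];d=dict(r=r,f=f,E=k['extrinsics'],K=k['camera_matrix'],T=s['eef_pos'],R=s['ee_rot']);np.savez('look.npz',**d)
c,ax,t=fit(d);print('axis',ax,'tip',t)
for x in spot_point('spot','wrist')[:2]:
    R_=[ray('wrist',x['uv'],k)];print('spot',x['score'],x['uv'],at_z('wrist',x['uv'],.043,k).round(4),tri(R_[0],ray('top',(311.3,187))).round(4))
rr=regions_of('sample','wrist')[:1]
for x in rr:
    h=cv2.findContours(x['region'].astype('uint8'),cv2.RETR_EXTERNAL,cv2.CHAIN_APPROX_NONE)[0];h=max(h,key=cv2.contourArea);print(cv2.approxPolyDP(h,6,True)[:,0].tolist())
E
python3 look.py
```

```text
19.1667 [ 0.48917832 -0.00550776  0.14100107] [ 3.14057294e+00  1.94648786e-03 -2.02248668e-01] [-0.23 -0.63 -1.19] 0.02706757316678976
cost 0.018 xc 0.0032 zc 0.0350 th 0.280 yc -0.0004 ph 0.002
axis [-0.26828228  0.05755162  0.96161969] tip [ 0.51843765 -0.01134502  0.08273167]
spot 0.55 [324.6, 145.5] [ 0.5311 -0.0158  0.043 ] [ 0.5307 -0.0146  0.0398]
[[242, 34], [261, 203], [291, 209], [323, 164], [355, 209], [376, 210], [406, 37]]
```

Run:
```python
from h import *
d=np.load('look.npz');k={'extrinsics':d['E'],'camera_matrix':d['K']};g=d['f'].min(axis=2).astype(int)
sub=g[120:185,285:365];print('bg',np.median(g[60:110,290:350]))
m=(g<np.median(g[60:110,290:350])-40);m&=~cv2.dilate(d['r'].astype('uint8'),np.ones((7,7))).astype(bool)
m[:100]=0;m[190:]=0;m[:,:275]=0;m[:,372:]=0
n,l,st,c=cv2.connectedComponentsWithStats(m.astype('uint8'));
for i in range(1,n):
    if st[i,4]>3: print(st[i],c[i].round(1))
i=[np.where(l==j) for j in range(1,n) if st[j,4]>15]
P=np.vstack([np.c_[x[1],x[0]] for x in i]).astype('float32')
yaw=-.2;s=.314
def plane(uv,yaw,z0=.043,p=(.531,-.013)):
    nn=np.array([-np.sin(s)*np.cos(yaw),-np.sin(s)*np.sin(yaw),np.cos(s)]);o,dd=ray('wrist',uv,k);P0=np.r_[p,z0];return o+dd*(nn@(P0-o))/(nn@dd)
a,b,e,f=[plane(q,yaw) for q in((242,34),(261,203),(406,37),(376,210))]
print('corners',a,b,e,f,'edge yaws',np.arctan2(*(a-b)[1::-1]),np.arctan2(*(e-f)[1::-1]),'width',np.linalg.norm(a-e),np.linalg.norm(b-f))
np.save('ring.npy',P)
```

```text
bg 235.0
[307 132  31  29 185] [322.1 145.8]
[321 145   3   3   7] [322.  146.3]
[275 159  12  16 119] [279.1 165.4]
corners [0.62418709 0.02568738 0.07016271] [0.48637711 0.05628408 0.02432788] [ 0.59892143 -0.08876281  0.06950534] [ 0.45576133 -0.05258997  0.02160797] edge yaws -0.21847708286537273 -0.2474938629383632 width 0.11720764983210606 0.11312948894362079
```

```bash
cat > go.py <<'E'
import sys
from h import *
d=np.load('look.npz');k={'extrinsics':d['E'],'camera_matrix':d['K']}
from fit import fit
c,ax,t=fit(d);uv=eval(sys.argv[1]);sp=at_z('wrist',uv,.043,k);y=-.23;n=np.array([-.309*np.cos(y),-.309*np.sin(y),.951])
T,yw=d['T'],d['R'][2];off=t-T;q=(y-yw) if len(sys.argv)>2 else 0
c_,s_=np.cos(q),np.sin(q);off=np.array([c_*off[0]-s_*off[1],s_*off[0]+c_*off[1],off[2]])
ex=np.array([np.cos(yw),np.sin(yw),0]);ey=np.array([np.sin(yw),-np.cos(yw),0])
print('spot',sp,'tip',t,'gap along n',n@(t-sp),'lateral mm',((t-sp-n*(n@(t-sp)))*1e3).round(1),'angle',np.arccos(ax@n))
for g in(.012,.0,-.007):
    D=sp+n*g-off-T;print(g,'tx %.3f ty %.3f tz %.3f twist %.3f'%(D@ex/.25,D@ey/.25,-D[2]/.25,-q/np.pi))
E
python3 go.py "(322,146.3)" twist
```

```text
cost 0.018 xc 0.0032 zc 0.0350 th 0.280 yc -0.0004 ph 0.002
spot [ 0.53091253 -0.0134334   0.043     ] tip [ 0.51843765 -0.01134502  0.08273167] gap along n 0.0416851693649676 lateral mm [ 0.1 -0.8  0.1] angle 0.03819284877487349
0.012 tx 0.036 ty -0.006 tz 0.113 twist 0.009
0.0 tx 0.051 ty -0.005 tz 0.159 twist 0.009
-0.007 tx 0.059 ty -0.005 tz 0.186 twist 0.009
```

Aligned within 1 mm laterally and 0.04 rad in angle. Descend along the normal to about 12 mm above the ring and look again.

{"op": "arm_command", "data": {"commands": [{"tx":0.005,"ty":-0.001,"tz":0.015,"twist":0.002},{"tx":0.011,"ty":-0.002,"tz":0.035,"twist":0.004},{"tx":0.018,"ty":-0.003,"tz":0.055,"twist":0.006},{"tx":0.025,"ty":-0.004,"tz":0.078,"twist":0.009},{"tx":0.031,"ty":-0.006,"tz":0.098,"twist":0.009},{"tx":0.036,"ty":-0.006,"tz":0.113,"twist":0.009},{"tx":0.036,"ty":-0.006,"tz":0.113,"twist":0.009},{"tx":0.036,"ty":-0.006,"tz":0.113,"twist":0.009}]}}

```text
t: 20.03
eef_pos: [0.4992, -0.0051, 0.1137]
ee_rot: [3.141, 0.001, -0.229]
force: [-0.4, 1.5, 0.1]
width: 0.0272
gripper_force: 30.0
```

```bash
python3 look.py
python3 - <<'E'
from h import *
d=np.load('look.npz');g=d['f'].min(axis=2).astype(int)
m=(g<190)&~cv2.dilate(d['r'].astype('uint8'),np.ones((5,5))).astype(bool);m[:100]=0;m[200:]=0;m[:,:280]=0;m[:,366:]=0
n,l,st,c=cv2.connectedComponentsWithStats(m.astype('uint8'))
for i in range(1,n):
    if st[i,4]>3: print(st[i],c[i].round(1))
for v in range(146,186,3): print(v,g[v,300:346:2])
E
```

```text
20.0333 [ 0.49920893 -0.00509301  0.11373377] [ 3.14101026e+00  7.16026439e-04 -2.29366819e-01] [-0.42  1.48  0.1 ] 0.027170043755146395
cost 0.021 xc 0.0014 zc 0.0296 th 0.276 yc -0.0005 ph 0.004
axis [-0.26348654  0.06597361  0.96240445] tip [ 0.52629139 -0.01130082  0.04999829]
spot 0.73 [324.5, 161.5] [ 0.5324 -0.0142  0.043 ] [ 0.5312 -0.0137  0.0368]
[[412, 42], [254, 38], [230, 47], [254, 199], [267, 230], [297, 229], [294, 199], [321, 164], [351, 200], [349, 229], [391, 222]]
[280 148  62  44 685] [298.7 171.2]
[323 162   3   2   4] [324.  162.8]
146 [233 234 235 235 234 234 233 232 233 234 235 235 235 235 233 232 233 233
 233 234 234 234 234]
149 [233 233 233 235 235 233 233 232 225 198 139 113 106 111 131 201 224 232
 233 234 233 234 234]
152 [232 233 233 233 233 233 199 112 150 226 233 234 234 234 232 226 158 114
 205 232 233 233 234]
155 [232 232 233 233 231 160 138 228 231 232 232 233 233 234 233 232 232 229
 149 170 232 234 234]
158 [233 232 232 232 194 152 231 232 232 232 233 233 233 233 233 232 232 232
 231 149 197 233 234]
161 [233 232 228 230 124 227 232 232 232 233 233 233 228 232 232 232 232 231
 232 208 130 230 233]
164 [148 148 184 162  86 196 234 233 233 233 224 195  94 215 232 231 230 230
 230 217 117 229 232]
167 [147 147 148 145  99 178 233 233 205  95  81  88  92 104 196 232 231 230
 230 190 153 230 232]
170 [146 146 147 146 143  96 223 211 110 112 118 124 129 129 126 197 231 230
 209 120 227 231 231]
173 [146 146 146 152 225 222 115 111 113 115 120 125 130 134 135 139 165 151
 136 227 231 231 231]
176 [150 225 228 229 230 171 110 111 112 116 120 125 130 134 135 138 144 163
 228 231 231 231 231]
179 [152 229 232 232 205 110 111 110 114 117 121 126 130 135 135 137 143 148
 209 231 231 231 231]
182 [231 231 231 231 195 108 110 110 112 117 121 125 129 134 135 137 144 148
 201 231 231 232 231]
185 [230 231 231 229 171 103  92  64  61  62  60  61  62  62  61  76 122 139
 193 232 232 232 231]
```

```bash
python3 go.py "(324,162.6)"
python3 - <<'E'
import numpy as np
from h import *
d=np.load('look.npz');k={'extrinsics':d['E'],'camera_matrix':d['K']}
from fit import *
from scipy.spatial.transform import Rotation as Ro
# tip with zc forced: keep the tip's pixel, change depth
c,ax,t=fit(d);o=d['E'][:3,3];sp=at_z('wrist',(324,162.6),.043,k);n=np.array([-.309*np.cos(-.23),-.309*np.sin(-.23),.951])
for a in(.96,.98,1,1.02):
    q=o+(t-o)*a;g=n@(q-sp);print(a,q,g,((q-sp-n*g)*1e3).round(1))
E
```

```text
cost 0.021 xc 0.0014 zc 0.0296 th 0.276 yc -0.0005 ph 0.004
spot [ 0.53158874 -0.01359344  0.043     ] tip [ 0.52629139 -0.01130082  0.04999829] gap along n 0.00841065553969081 lateral mm [-2.8  1.7 -1. ] angle 0.04080783654705932
0.012 tx 0.008 ty 0.004 tz -0.018 twist 0.000
0.0 tx 0.023 ty 0.004 tz 0.028 twist 0.000
-0.007 tx 0.031 ty 0.004 tz 0.055 twist 0.000
cost 0.021 xc 0.0014 zc 0.0296 th 0.276 yc -0.0005 ph 0.004
0.96 [ 0.52846716 -0.01178249  0.06023195] 0.017454320938885912 [2.1 0.6 0.6]
0.98 [ 0.52737928 -0.01154165  0.05511512] 0.012932488239288355 [-0.3  1.1 -0.2]
1 [ 0.52629139 -0.01130082  0.04999829] 0.008410655539690797 [-2.8  1.7 -1. ]
1.02 [ 0.52520351 -0.01105998  0.04488147] 0.0038888228400932394 [-5.2  2.3 -1.8]
```

{"op": "arm_command", "data": {"commands": [{"tx":0.001,"ty":0,"tz":0.004,"twist":0},{"tx":0.003,"ty":0,"tz":0.008,"twist":0},{"tx":0.004,"ty":0,"tz":0.012,"twist":0},{"tx":0.005,"ty":0,"tz":0.016,"twist":0},{"tx":0.006,"ty":0,"tz":0.019,"twist":0},{"tx":0.007,"ty":0,"tz":0.023,"twist":0},{"tx":0.007,"ty":0,"tz":0.023,"twist":0},{"tx":0.007,"ty":0,"tz":0.023,"twist":0}]}}

```text
t: 20.9
eef_pos: [0.501, -0.0054, 0.1083]
ee_rot: [3.141, 0.0, -0.229]
force: [0.5, -0.3, -2.1]
width: 0.0278
gripper_force: 30.0
```

{"op": "arm_command", "data": {"commands": [{"tx":0.002,"ty":0.004,"tz":0.004,"twist":0},{"tx":0.004,"ty":0.004,"tz":0.008,"twist":0},{"tx":0.005,"ty":0.004,"tz":0.011,"twist":0},{"tx":0.006,"ty":0.004,"tz":0.015,"twist":0},{"tx":0.006,"ty":0.004,"tz":0.015,"twist":0},{"tx":0.006,"ty":0.004,"tz":0.015,"twist":0},{"tx":0.006,"ty":0.004,"tz":0.015,"twist":0},{"tx":0.006,"ty":0.004,"tz":0.015,"twist":0}]}}

```text
t: 21.57
eef_pos: [0.5023, -0.0067, 0.1047]
ee_rot: [-3.142, -0.0, -0.229]
force: [-0.2, 0.1, -1.4]
width: 0.0271
gripper_force: 30.0
```

```bash
cat > fo.py <<'E'
from h import *
s=[]
for _ in range(6):
    grab_frame('wrist');s.append(get_state())
print(s[-1]['t'],s[-1]['eef_pos'],np.mean([x['force'] for x in s],0).round(2),np.mean([x['moment'] for x in s],0).round(3))
E
python3 fo.py; python3 look.py
```

```text
21.8667 [ 0.50226012 -0.00669102  0.10464259] [-0.26 -0.21 -1.48] [-0.018 -0.005  0.001]
21.8667 [ 0.50226012 -0.00669102  0.10464259] [-3.14156148e+00 -5.76723050e-05 -2.29407966e-01] [-0.88  0.62 -1.64] 0.027613659732695583
cost 0.015 xc 0.0027 zc 0.0323 th 0.277 yc -0.0005 ph 0.003
axis [-0.26558022  0.06480604  0.96190817] tip [ 0.53072402 -0.01310667  0.04359574]
spot 0.75 [323.5, 168.1] [ 0.5323 -0.0142  0.043 ] [ 0.5311 -0.0137  0.0372]
[[413, 45], [237, 44], [227, 51], [264, 237], [297, 236], [291, 208], [321, 164], [351, 199], [348, 236], [392, 229]]
```

No contact yet (Fz is only the 1.5 N weight). Step 4 mm along the normal.

{"op": "arm_command", "data": {"commands": [{"tx":0.001,"ty":0,"tz":0.003,"twist":0},{"tx":0.002,"ty":0,"tz":0.006,"twist":0},{"tx":0.003,"ty":0,"tz":0.009,"twist":0},{"tx":0.004,"ty":0,"tz":0.012,"twist":0},{"tx":0.005,"ty":0,"tz":0.015,"twist":0},{"tx":0.005,"ty":0,"tz":0.015,"twist":0},{"tx":0.005,"ty":0,"tz":0.015,"twist":0},{"tx":0.005,"ty":0,"tz":0.015,"twist":0}]}}

```text
t: 22.73
eef_pos: [0.5035, -0.007, 0.1009]
ee_rot: [-3.142, -0.0, -0.229]
force: [-0.1, -0.8, -1.1]
width: 0.0273
gripper_force: 30.0
```

```bash
python3 fo.py
```

```text
23.0333 [ 0.5035032  -0.00696718  0.10090623] [-0.04 -0.36 -1.17] [-0.006  0.008  0.003]
```

{"op": "arm_command", "data": {"commands": [{"tx":0.001,"ty":0,"tz":0.003,"twist":0},{"tx":0.002,"ty":0,"tz":0.006,"twist":0},{"tx":0.003,"ty":0,"tz":0.008,"twist":0},{"tx":0.003,"ty":0,"tz":0.01,"twist":0},{"tx":0.003,"ty":0,"tz":0.01,"twist":0},{"tx":0.003,"ty":0,"tz":0.01,"twist":0},{"tx":0.003,"ty":0,"tz":0.01,"twist":0},{"tx":0.003,"ty":0,"tz":0.01,"twist":0}]}}

```text
t: 23.7
eef_pos: [0.5043, -0.0071, 0.0985]
ee_rot: [-3.142, -0.0, -0.229]
force: [0.0, 0.3, 0.6]
width: 0.0271
gripper_force: 30.0
```

```bash
python3 fo.py;python3 look.py
```

```text
24.0 [ 0.50425168 -0.00715002  0.09839571] [-0.63  0.11  0.88] [ 0.109  0.172 -0.004]
24.0 [ 0.50425168 -0.00715002  0.09839571] [-3.14158363e+00 -8.32646000e-05 -2.29393571e-01] [-0.8   0.68  0.48] 0.027472114836382868
cost 0.016 xc 0.0026 zc 0.0306 th 0.268 yc -0.0005 ph -0.001
axis [-0.25774078  0.05914316  0.96440229] tip [ 0.53189088 -0.01296139  0.03544076]
spot 0.65 [322.7, 171.7] [ 0.533  -0.0137  0.043 ] [ 0.5314 -0.0134  0.0356]
[[416, 48], [403, 42], [226, 52], [263, 243], [297, 242], [291, 208], [319, 165], [334, 172], [354, 207], [349, 241], [385, 241], [393, 233]]
```

Contact is about 2.4 N, so the plunger is roughly 1.6 mm in. Press 5.5 mm more along the normal.

{"op": "arm_command", "data": {"commands": [{"tx":0.001,"ty":0,"tz":0.003,"twist":0},{"tx":0.002,"ty":0,"tz":0.006,"twist":0},{"tx":0.003,"ty":0,"tz":0.009,"twist":0},{"tx":0.004,"ty":0,"tz":0.012,"twist":0},{"tx":0.005,"ty":0,"tz":0.015,"twist":0},{"tx":0.006,"ty":0,"tz":0.018,"twist":0},{"tx":0.007,"ty":0,"tz":0.021,"twist":0},{"tx":0.007,"ty":0,"tz":0.021,"twist":0}]}}

```text
t: 24.87
eef_pos: [0.5059, -0.0076, 0.093]
ee_rot: [3.142, 0.0, -0.229]
force: [-1.5, 0.3, 3.1]
width: 0.0273
gripper_force: 30.0
```

```bash
python3 fo.py;python3 look.py
python3 - <<'E'
from h import *
d=np.load('look.npz');g=d['f'].min(axis=2).astype(int)
for v in range(152,206,3): print(v,''.join('#' if x<130 else '+' if x<200 else '.' for x in g[v,292:356]))
k={'extrinsics':d['E'],'camera_matrix':d['K']}
E
```

```text
25.1667 [ 0.50588018 -0.00753704  0.09314616] [-1.02  0.21  2.29] [0.277 0.424 0.015]
25.1667 [ 0.50588018 -0.00753704  0.09314616] [-3.14155890e+00 -1.83580549e-06 -2.29424358e-01] [-1.3   0.55  1.7 ] 0.027167391898883595
cost 0.022 xc 0.0029 zc 0.0330 th 0.267 yc -0.0005 ph -0.000
axis [-0.25684408  0.05988828  0.96459552] tip [ 0.53377121 -0.01351074  0.03255696]
spot 0.65 [322.1, 172.5] [ 0.5352 -0.0137  0.043 ] [ 0.5325 -0.0132  0.0301]
[[418, 50], [240, 47], [224, 54], [262, 246], [296, 244], [290, 209], [318, 168], [330, 169], [351, 199], [349, 245], [394, 238]]
152 ................................................................
155 ................................................................
158 ................................................................
161 ................................................................
164 ......................++####+++++++####+........................
167 ..................+###++.................+##+...................
170 ..........+++++####++++++#######+++++.......+##+................
173 ...+++++++++++###+++############+++++++++.....+#+...............
176 +++++++++++++###++##############+++++++++++....+#+..............
179 +++++++++++++###################++++++++++++...+#+..............
182 +++++++++++++###################++++++++++++..+#+...............
185 +++++++++++++++##########################++++##+................
188 ++++++++++++###################################++...............
191 +++++++++##########################################+............
194 ++++++################################################+.........
197 +++######################################################+......
200 ++########################################################+.....
203 +##########################################################+....
```

```bash
python3 - <<'E'
from fit import *
d=np.load('look.npz');k={'extrinsics':d['E'],'camera_matrix':d['K']};R=np.linalg.inv(d['E'])
pr=lambda P:(lambda q:(q[:2]/q[2]).round(1))(d['K']@(R@np.r_[P,1])[:3])
c,ax,t=fit(d);tip=t+.0075*ax;print('tip',tip,pr(tip))
n=np.array([-.309*np.cos(.23),.309*np.sin(.23),.951]);e=np.array([np.cos(-.23)*.951,np.sin(-.23)*.951,.309]);f=np.cross(n,e)
# fit ring: observed left/right/top edges of mid-line (r=12.3mm) 
obs=dict(top=163.5,left=305.5,right=340)
from scipy.optimize import least_squares
def res(p):
    C=np.array([p[0],p[1],tip[2]+ (p[0]-tip[0])*.3]);a=np.linspace(0,6.28,60)
    q=np.array([pr(C+.0123*(np.cos(x)*e+np.sin(x)*f)) for x in a]);return [q[:,1].min()-163.5,q[:,0].min()-305.5,q[:,0].max()-340]
r=least_squares(res,(.531,-.0135),diff_step=1e-3);print(r.x,r.fun,tip[:2]-r.x)
E
python3 fo.py
```

```text
cost 0.022 xc 0.0029 zc 0.0330 th 0.267 yc -0.0005 ph -0.000
tip [ 0.53184488 -0.01306158  0.03979143] [322.2 176.1]
[ 0.53041644 -0.0135    ] [-0.2  1.5 -0.5] [0.00142844 0.00043842]
25.6667 [ 0.50591393 -0.00755098  0.09311323] [-0.96  0.96  2.13] [0.271 0.453 0.023]
```

The tip is about 1.5 mm from the ring's middle, about 0.05 rad off square, pushed with roughly 3.8 N and steady. Handing in.

```bash
python3 -c "
from station import *
print(job_done())"
```

```text
the job is handed in; nothing more can be done
None
```

I handed the job in at about 26 s with the dial at its anticlockwise stop and the probe held on the ring; no pass or fail came back. By my estimates the tip is about 1.5 mm from the ring's middle, 0.05 rad off square, with about 3.8 N and 7 mm of plunger travel, and the arm never came near the bystanders.

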